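# Dock a tube rack on the reader and hold it down

### The arm

A 6-joint arm with a two-finger parallel gripper is mounted at the origin on the work surface. World frame = base frame: x ahead of the robot, y to its left, z up, the work surface at z = 0. Lengths are in m, angles in rad, forces in N, time in s.
With the tool pointing down it reaches from about 0.35 to 0.875 m from the base axis. Payload 15.5 kg.
Tool frame: the origin (TCP) lies between the finger pads; the fingertips stand 17 mm ahead of it and the grasp point (between the pads) lies 2 mm behind it; y points along the fingers, z is the direction in which the jaws open and shut, and the axes are right-handed (so a half turn about y gives the same grasp; the last joint's range is limited). The gripper opens to 85 mm and grips with 20 to 120 N. Pads are 22 mm wide; open, the fingers measure 114 mm over their backs; the gripper's body (76 mm by 85 mm) begins 54 mm behind the grasp point. The pads swing forward as they close: fully open they stand 13 mm farther back than shut.
Start: joints at [-1.24, 0.494, 1.345, -0, 1.302, -0.096], TCP at [0.258, -0.569, 0.248] pointing down, gripper open.
Joint ranges: [-2.91, 2.91], [-0.82, 2.16], [0.22, 2.67], [-1.22, 4.37], [0.12, 2.79], [-3.08, 3.08]. Speed limits (rad/s): [1.89, 1.89, 2.57, 3.01, 3.01, 3.01].

### API

Orientations are given as a rotation vector (axis times angle).
In Python, from rig import robot, viewer, look_for, tip_of gives the robot as it stands. The module is installed in compiled form; this text tells all that it offers.
- The arm moves only by the tool carry_out, never from a script. Its argument "series" is a list that holds one entry, the list of rows, each a list of 7 numbers: the shift along the tool's x, y, z as a fraction of full scale, then the turn, a rotation vector about the tool's x, y, z as a fraction of full scale, then the closure, from -1 (fully open) to 1 (shut), so that 0 is half open. In form: [[[dx, dy, dz, ax, ay, az, hand], ...]]. A call has 1 to 10 rows; each row is the pose to reach, as a shift and turn from the pose measured when the call began, along the tool's axes at that moment; what a row does not reach only later rows make up. Full scale, the value 1, is 0.8 m for a shift and 60 degrees for a turn. A row lasts 1/12 s, in which the tool goes at most 41.7 mm and 7.16 degrees, less where a joint would pass 70% of its speed; a pose out of reach is approached as far as the arm can. A call with a number of a shift or a turn outside -1 to 1 is refused whole. A call with a gripper value outside its range is refused whole. The fingers move at their own pace and stop on an object; "squeeze" is the grip in N (left out, the last holds). Time passes only in rows, so rows that repeat a pose let the fingers close. It gives the time, the measured TCP pose, the force and the opening at its end, in the units of the state.
- robot.get_state(): the state, without advancing time (a new reading comes with each control period).
- viewer.capture(name): name is "side" or "top"; returns a dict with "pixels" (480x640x3 uint8, red, green, blue), "vertical_fov" (degrees; the focal length in pixels is half the picture's height over the tangent of half this angle, whatever the lens; pixels are square), "cx", "cy" (the principal point, pixels), "pose" (4x4, takes a point from camera to world coordinates). Camera axes: x right, y up, looking along -z (the intrinsics and any distortion apply to the point x, -y, -z); pixel columns grow to the right and rows downward; lengths in m; the calibration is good to about 2 mm. A picture is of the moment at which its call begins. There is no depth.
- robot.sign_off(): hands the job in, once; it reports no verdict.
Trained networks look in the newest picture that a camera, given by its name, has taken for a name from the list of things; names that differ only in an ending like _2 or _b are one class to them, and where a whole thing is asked for, a point or a joint stands for the part that bears it (a point fixed in the world has none). Each returns a list of dicts, best first, with "confidence" (0 to 1); they miss things now and then, are a little off and sometimes report something else, mostly with a low value. They report only what shows in the picture. A call takes as long as a camera call. They do not tell look-alikes from the thing itself.
- look_for(camera, name): "uv" ([column, row] in pixels, amid what is visible of it).
- tip_of(camera, name): "uv" ([column, row] in pixels: a listed point, or the origin of a listed thing).
The state is a dict: "t": time; "joint_pos": joint angles; "joint_velocities": joint speeds; "joint_efforts": joint torques, N m; "ee_pos": TCP position; "orientation": TCP orientation; "wrist_force": force on the tool from outside, world axes, zero at the start; "moment": the same for the moment, N m; "grip_width": opening from 0.0 (shut) to 1.0 (fully open).
Only numpy, scipy, OpenCV 4.12 (cv2) and the standard library are available. Lean on these libraries where they do the work, as an engineer would, in place of code of your own. Each camera call takes 0.05 s, during which the arm holds its last target.

### The job

Dock the white tube rack on the grey reader: with its red end towards the reader's red-marked end, bring it down level and flush against the low metal fence, its underside on the tip of the locating pin and its socket still at least 1 cm short of the pin. Slide it along the fence towards the red mark until the socket drops over the pin hidden beneath it (do not lower it onto the pin from above), then press it fully home against the sprung blue bed. Finish while still holding the rack pressed down, and leave the tip box, jar and pipette alone.

Things in the scene. Friction and masses are not known exactly. Their poses are not given: they have to be found in the camera images.
- rack: loose white plastic tube rack, a solid block 54 mm (its x) by 120 mm (its y) by 50 mm tall, about 0.22 kg, with purple tube caps standing to 64 mm and a red end face at its +y end. Origin: centre of the underside, z up. Grip it across its 54 mm width.
- socket (a point): centre of the mouth of the rack's only socket, a blind round hole in the underside, 13 mm in diameter and 19 mm deep, at (0, +20 mm, 0) in the rack's frame, that is towards the red end; it cannot be seen from above
- dock: fixed grey reader, base 110 by 220 mm (its x by y) and 14 mm high; origin on the table under the middle of the bed, z up. Blue sprung bed 50 mm (x) by 190 mm (y) centred on the origin, top at z = 22 mm when up. A red strip marks the +y end. There is no end stop: only the pin locates the rack along y.
- fence (a point): middle of the fence's top front edge, at (+27.5, 0, 31 mm) in the dock's frame. The metal fence runs 190 mm along the dock's y, 10 mm thick; its straight face looks to the dock's -x. A rack flush against it has its x and y axes parallel to the dock's and its centre line at x = 0 to 0.5 mm
- pin_tip (a point): top of the reader's fixed steel locating pin, 10 mm in diameter with a 2.5 mm chamfered nose, at (0, +45 mm, 30 mm) in the dock's frame; it stands 8 mm above the raised bed and does not sink with it
- bed (a joint): downward travel of the sprung blue bed: 0 up, 0.006 m fully pressed (hard stop). About 8 N starts it moving, about 15 N holds it at the stop, the rack's own weight of about 2 N counting towards this; it springs back when let go
- tipbox: bystander: blue closed pipette-tip box, 85 by 125 by 58 mm tall, origin under its centre
- jar: bystander: white jar with cap, 56 mm in diameter, 85 mm tall, origin under its centre
- pipette: bystander: pipette lying along its y axis, 270 mm long, 26 mm thick, origin on the table under its middle
Things that resemble listed ones, but are neither listed nor needed, are in the scene too. What is shaped like the rack but pink is not meant. There is more than one size of the dock; the job needs the smaller.

How it is judged:
By the outcome, as a careful person would: the job done as asked, in the order asked, and still so for the second after the job is handed in, while the arm keeps its last pose, push and grip.
It also fails if it takes over 45 s, if anything falls off the work surface, if the arm or the gripper's body presses on something with over 40 N, if the wrist force passes 120 N, or if a joint passes its speed limit or range.

## Working session

There is one attempt and no reset: what is moved stays moved. The work goes in short steps, Python scripts to look and compute and a tool call to move; the robot and the scene stay as the last step left them, time stands still between calls to the robot, and variables do not carry over. Pictures are saved under pics/ and viewed, and the job is handed in when it is done.

Besides the shell and the picture viewer there is one more tool, called after "Emit:" in YAML: its name, and indented under it one key for each argument. carry_out: Moves the arm, as the interface text tells. Its arguments: {"type":"object","properties":{"series":{"type":"array"},"squeeze":{"type":"number"}},"required":["series"]}

```bash
mkdir -p pics; cat > h.py <<'E'
import numpy as np, cv2, pickle
from rig import robot, viewer, look_for, tip_of
def cap(n,tag):
    d=viewer.capture(n); cv2.imwrite(f'pics/{tag}.png',d['pixels'][:,:,::-1]); pickle.dump(d,open(f'{tag}.pkl','wb')); return d
E
python3 - <<'E'
from h import *
for n in('side','top'):
    d=cap(n,n+'0')
    print(n,{k:v for k,v in d.items() if k!='pixels'})
    for o in('rack','dock','tipbox','jar','pipette'):
        print(o,'look',[(np.round(x['uv'],1).tolist(),round(x['confidence'],2)) for x in look_for(n,o)],'tip',[(np.round(x['uv'],1).tolist(),round(x['confidence'],2)) for x in tip_of(n,o)])
    for o in('fence','pin_tip','socket'):
        print(o,'tip',[(np.round(x['uv'],1).tolist(),round(x['confidence'],2)) for x in tip_of(n,o)])
print(robot.get_state())
E
```

```text
side {'vertical_fov': 57.96874533839142, 'cx': 319.3772602060865, 'cy': 237.73280385970406, 'pose': array([[-0.76611491,  0.44818338, -0.46065127, -0.03533748],
       [-0.64265755, -0.52562395,  0.55741433,  0.55620619],
       [ 0.0076945 ,  0.72308445,  0.69071678,  0.97879436],
       [ 0.        ,  0.        ,  0.        ,  1.        ]])}
rack look [([247.1, 319.3], 0.68)] tip [([204.0, 370.8], 0.87), ([246.4, 323.2], 0.7)]
dock look [([321.1, 273.4], 0.78), ([460.1, 205.7], 0.78), ([185.7, 283.7], 0.57), ([249.3, 319.7], 0.34)] tip [([321.6, 269.5], 0.76), ([456.1, 205.6], 0.6)]
tipbox look [([187.0, 280.7], 0.81), ([322.5, 272.7], 0.62), ([247.1, 317.4], 0.36)] tip [([188.4, 290.4], 0.66)]
jar look [([246.4, 319.8], 0.68)] tip [([254.8, 234.1], 0.82)]
pipette look [([333.1, 325.8], 0.84)] tip [([336.3, 323.6], 0.78)]
fence tip [([446.5, 190.9], 0.88), ([308.8, 272.1], 0.73), ([313.8, 258.7], 0.65), ([255.6, 236.3], 0.31)]
pin_tip tip [([306.2, 271.0], 0.97), ([447.7, 204.2], 0.59)]
socket tip [([249.6, 329.4], 0.93), ([208.6, 374.1], 0.71)]
top {'vertical_fov': 44.216294364746
[... 921 characters left out ...]
], 0.95), ([190.3, 276.1], 0.77)]
{'t': 1.4, 'joint_pos': array([-1.24049108e+00,  4.93624246e-01,  1.34551308e+00,  3.60029147e-06,
        1.30251072e+00, -9.55326964e-02]), 'joint_velocities': array([-0.00025454, -0.00089395,  0.00073362, -0.00092157,  0.00070601,
       -0.00060685]), 'joint_efforts': array([-1.84873052e-04, -8.82024193e+01, -3.84265566e+01, -3.67727625e-05,
        9.68076420e-04, -1.23534505e-04]), 'ee_pos': array([ 0.25815987, -0.56918108,  0.24825744]), 'orientation': array([-0.42942329,  1.98631565, -1.98620302]), 'wrist_force': array([ 0.49634129, -0.26827431,  0.25492632]), 'moment': array([ 0.06202817,  0.04801805, -0.0145058 ]), 'grip_width': 0.9980241423163324}
```

View pictures.

View pics/side0.png

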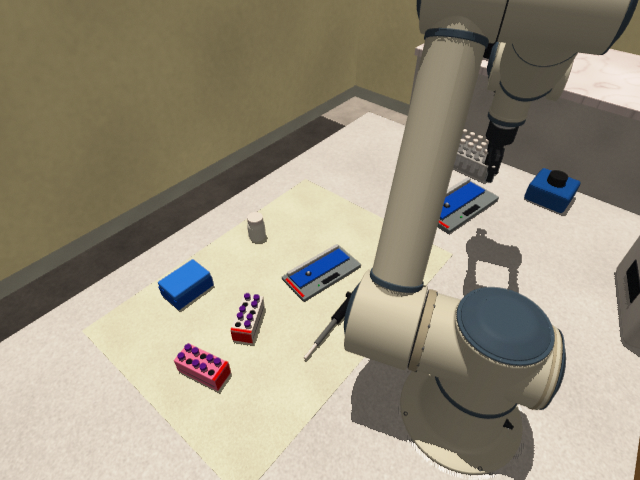

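View pics/top0.png

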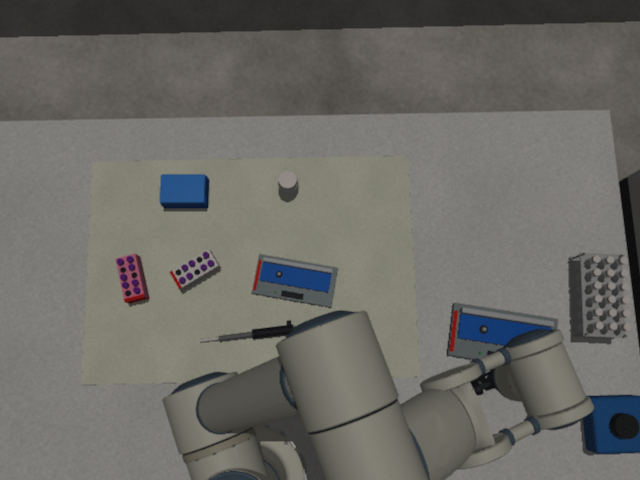

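Racks: white at top (196,270) / side (247,320), and pink at top (132,279) / side (203,367). The white one is meant. Docks: top (294,280) / side (321,271), about 80 px long, and top (502,330) / side (460,206), about 107 px long. The shorter one is meant. I'll confirm both in a crop.

```bash
python3 - <<'E'
import cv2,numpy as np
t=cv2.imread('pics/top0.png');s=cv2.imread('pics/side0.png')
a=cv2.resize(t[240:320,160:350],None,fx=4,fy=4,interpolation=cv2.INTER_CUBIC)
b=cv2.resize(s[235:350,220:370],None,fx=5,fy=5,interpolation=cv2.INTER_CUBIC)
cv2.imwrite('pics/ct.png',a);cv2.imwrite('pics/cs.png',b)
E
```

```text
(no output)
```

View pics/ct.png

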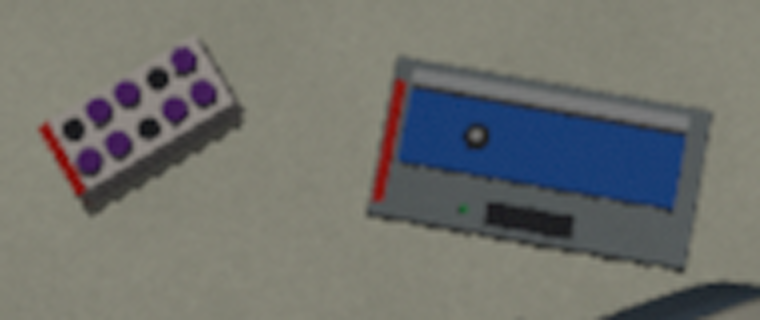

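View pics/cs.png

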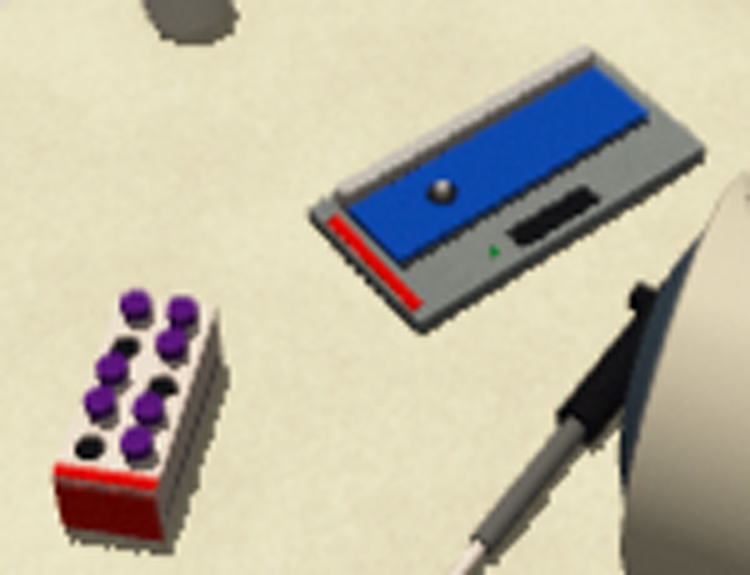

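```bash
cat > fit.py <<'E'
from h import *
from scipy.optimize import least_squares
from scipy.spatial.transform import Rotation as R
def proj(d,P):
    T=np.linalg.inv(d['pose']); c=P@T[:3,:3].T+T[:3,3]
    f=240/np.tan(np.radians(d['vertical_fov']/2))
    return np.c_[d['cx']+f*c[:,0]/-c[:,2], d['cy']+f*(-c[:,1])/-c[:,2]]
def unp(p,k,o): return (np.array(p,float)+.5)/k-.5+np.array(o)
def world(q,P): # x,y,yaw,z
    return R.from_euler('z',q[2]).apply(P)+[q[0],q[1],q[3]]
def fit(obs,q0,free_z=True):
    # obs: list of (cam,pts3d mm,uv)
    def r(q):
        q=np.r_[q,0] if len(q)==3 else q
        return np.concatenate([(proj(d,world(q,P/1000.))-uv).ravel() for d,P,uv in obs])
    s=least_squares(r,q0[:4] if free_z else q0[:3],loss='soft_l1')
    return s.x,r(s.x)
def tri(obs): # [(cam,uv)]
    return least_squares(lambda X:np.concatenate([(proj(d,X[None])[0]-uv) for d,uv in obs]),[.5,0,0]).x
if __name__=='__main__':
    T=pickle.load(open('top0.pkl','rb'));S=pickle.load(open('side0.pkl','rb'))
    kt=(4,(160,240));ks=(5,(220,235))
    A=np.array
    dt=(T,A([[25,95,22],[-25,95,22],[-25,-95,22],[25,-95,22],[37.5,95,31],[37.5,-95,31],[0,45,30]]),unp([[412,90],[401,163],[673,208],[686,133],[414,69],[690,114],[477,134]],*kt))
    ds=(S,A([[25,95,22],[-25,95,22],[-25,-95,22],[25,-95,22],[0,45,30]]),unp([[347,208],[402,266],[648,119],[598,68],[441,188]],*ks))
    rt=(T,A([[27,60,50],[-27,60,50],[27,-60,50],[-27,-60,50],[-27,60,0],[-27,-60,0]]),unp([[42,125],[80,195],[200,42],[240,105],[91,213],[242,124]],*kt))
    rs=(S,A([[27,60,50],[-27,60,50],[-27,-60,50],[-27,60,0],[27,60,0],[-27,-60,0]]),unp([[57,465],[157,485],[215,313],[163,545],[75,535],[222,380]],*ks))
    for n,o in(('dock',(dt,ds)),('rack',(rt,rs))):
        for nm,oo in(('both',o),('top',o[:1]),('side',o[1:])):
            q,r=fit(oo,[.5,0,-.2 if n=='dock' else .5,0],nm=='both')
            print(n,nm,np.round(q,4),'deg',round(np.degrees(q[2]),2)); print(np.round(r.reshape(-1,2),1).tolist())
    print('pin tri',tri([(T,dt[2][6]),(S,ds[2][4])]))
    print('rack redtop corners tri',[tri([(T,rt[2][i]),(S,rs[2][i])]).round(4) for i in(0,1)])
    print(R.from_rotvec(robot.get_state()['orientation']).as_matrix().round(4))
E
python3 fit.py
```

```text
dock both [ 0.5195 -0.121  -0.1913 -0.001 ] deg -10.96
[[-0.1, -0.5], [-0.8, -0.8], [0.4, -0.3], [0.1, 0.4], [-0.1, -0.2], [-0.0, 0.1], [-0.1, 0.1], [0.7, 1.0], [0.0, -0.2], [0.4, -0.9], [-0.4, 0.3], [0.6, 0.2]]
dock top [ 0.519  -0.1213 -0.185 ] deg -10.6
[[-0.1, -0.1], [-0.7, -0.4], [0.6, -0.4], [0.3, 0.3], [-0.1, 0.1], [0.1, 0.1], [-0.1, 0.4]]
dock side [ 0.5196 -0.12   -0.2067] deg -11.84
[[0.2, 0.6], [-0.7, -0.5], [0.4, -0.6], [-0.2, 0.4], [0.2, 0.0]]
rack both [0.542  0.1465 0.5004 0.0017] deg 28.67
[[-0.6, 0.3], [-0.7, 0.3], [-0.2, -1.1], [-0.7, 0.4], [0.7, -2.0], [1.8, -1.5], [-0.4, 2.3], [0.1, 1.9], [2.2, -0.6], [0.9, 0.9], [-1.4, -0.7], [2.2, -2.7]]
rack top [0.5409 0.1465 0.4877] deg 27.94
[[-0.5, 0.5], [-0.8, 0.6], [0.2, -0.4], [-0.5, 1.2], [0.6, -1.7], [1.9, -0.7]]
rack side [0.5461 0.1468 0.5438] deg 31.16
[[-0.6, 2.4], [0.1, 1.3], [0.3, -1.4], [0.9, 0.3], [-1.6, -0.6], [0.4, -3.5]]
pin tri [ 0.52915441 -0.07678631  0.02887121]
rack redtop corners tri [array([0.5371, 0.2092, 0.0581]), array([0.4906, 0.1839, 0.0562])]
[[-9.107e-01 -0.000e+00  4.131e-01]
 [-4.131e-01  1.000e-04 -9.107e-01]
 [-0.000e+00 -1.000e+00 -1.000e-04]]
```

```bash
python3 - <<'E'
from fit import *
T=pickle.load(open('top0.pkl','rb'));S=pickle.load(open('side0.pkl','rb'))
a=cv2.resize(T['pixels'][260-20:300,165:225,::-1],None,fx=8,fy=8,interpolation=cv2.INTER_CUBIC)
b=cv2.resize(S['pixels'][285:350,225:275,::-1],None,fx=9,fy=9,interpolation=cv2.INTER_CUBIC)
h=max(a.shape[0],b.shape[0]);
c=np.zeros((h,a.shape[1]+b.shape[1],3),np.uint8);c[:a.shape[0],:a.shape[1]]=a;c[:b.shape[0],a.shape[1]:]=b
print(c.shape);cv2.imwrite('pics/r1.png',c[:,:800] if c.shape[1]>800 else c)
cv2.imwrite('pics/r2.png',b)
E
```

```text
(585, 930, 3)
```

View pics/r1.png

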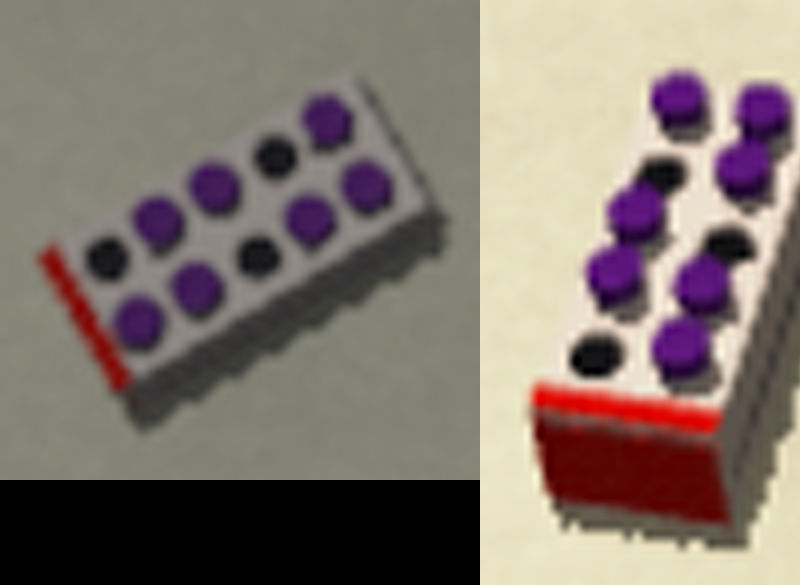

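View pics/r2.png

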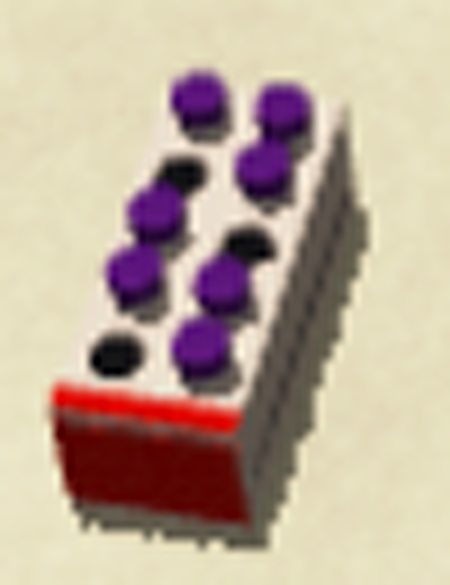

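```bash
python3 - <<'E'
from fit import *
A=np.array
T=pickle.load(open('top0.pkl','rb'));S=pickle.load(open('side0.pkl','rb'))
kt=(8,(165,240));ks=(9,(225,285))
rt=(T,A([[27,60,50],[-27,60,50],[27,-60,50],[-27,-60,50]]),unp([[38,252],[115,395],[355,75],[435,205]],*kt))
rs=(S,A([[27,60,50],[-27,60,50],[-27,-60,50],[-27,60,0],[27,60,0]]),unp([[57,408],[238,433],[345,105],[247,523],[75,497]],*ks))
for nm,oo in(('both',(rt,rs)),('top',(rt,)),('side',(rs,))):
    q,r=fit(oo,[.5,0,.5,0],nm=='both')
    print(nm,np.round(q,4),'deg',round(np.degrees(q[2]),2)); print(np.round(r.reshape(-1,2),1).tolist())
print([tri([(T,rt[2][i]),(S,rs[2][j])]).round(4) for i,j in((0,0),(1,1),(3,2))])
E
```

```text
both [0.5433 0.1468 0.5174 0.0041] deg 29.64
[[-0.1, -0.1], [-0.0, -0.6], [-0.1, -0.7], [-0.3, 0.1], [-0.5, -0.5], [0.0, 0.0], [1.1, -0.5], [1.0, 1.1], [0.1, 0.6]]
top [0.543  0.1473 0.5167] deg 29.61
[[0.1, 0.2], [0.1, -0.3], [-0.0, -0.4], [-0.2, 0.4]]
side [0.5471 0.1458 0.5324] deg 30.51
[[-0.7, -0.5], [-0.2, -0.2], [0.2, -0.7], [0.8, 0.8], [-0.1, 0.6]]
[array([0.5367, 0.2122, 0.0521]), array([0.4891, 0.1857, 0.0551]), array([0.5515, 0.082 , 0.0503])]
```

```bash
cat > plan.py <<'E'
from fit import *
def plan(p,yawdeg,verbose=True):
    s=robot.get_state(); M=R.from_rotvec(s['orientation']); m=M.as_matrix()
    y=np.radians(yawdeg); z=np.array([np.cos(y),np.sin(y),0]); yy=np.array([0,0,-1.]); x=np.cross(yy,z)
    G=R.from_matrix(np.c_[x,yy,z])
    d=m.T@(np.array(p)-s['ee_pos']); rv=(M.inv()*G).as_rotvec()
    print('t',round(s['t'],2),'pos',s['ee_pos'].round(4),'yaw',round(np.degrees(np.arctan2(m[1,2],m[0,2])),2),'tilt',(m[2,[0,2]]*57.3).round(2),'F',s['wrist_force'].round(1),'M',s['moment'].round(2),'w',round(s['grip_width'],3))
    print('row',(d/.8).round(5).tolist(),(rv/np.radians(60)).round(4).tolist(),'rows>=',np.linalg.norm(d)/.0417,np.degrees(np.linalg.norm(rv))/7.16)
E
python3 -c "
from plan import *
plan((.543,.147,.16),29.6)"
```

```text
t 1.4 pos [ 0.2582 -0.5692  0.2483] yaw -65.6 tilt [-0. -0.] F [ 0.5 -0.3  0.3] M [ 0.06  0.05 -0.01] w 0.998
row [-0.69405, 0.11036, -0.66819] [0.0, -1.5867, -0.0] rows>= 18.603898777761728 13.296276225336483
```

Emit:
carry_out:
  series:
    - [[-0.694, 0.06, -0.668, 0, -0.95, 0, -1], [-0.694, 0.06, -0.668, 0, -0.95, 0, -1], [-0.694, 0.06, -0.668, 0, -0.95, 0, -1], [-0.694, 0.06, -0.668, 0, -0.95, 0, -1], [-0.694, 0.06, -0.668, 0, -0.95, 0, -1], [-0.694, 0.06, -0.668, 0, -0.95, 0, -1], [-0.694, 0.06, -0.668, 0, -0.95, 0, -1], [-0.694, 0.06, -0.668, 0, -0.95, 0, -1], [-0.694, 0.06, -0.668, 0, -0.95, 0, -1], [-0.694, 0.06, -0.668, 0, -0.95, 0, -1]]
  squeeze: 50

```text
t: 2.23
ee_pos: [0.4123, -0.181, 0.2225]
orientation: [-1.135, 1.318, -1.319]
wrist_force: [1.5, 0.4, -0.1]
grip_width: 1.002
```

```bash
python3 -c "
from plan import *
plan((.543,.147,.14),29.6)"
```

```text
t 2.23 pos [ 0.4123 -0.181   0.2225] yaw -8.56 tilt [0.02 0.04] F [ 1.5  0.4 -0.1] M [-0.   -0.04  0.02] w 1.002
row [-0.42977, 0.10311, 0.1005] [-0.0005, -0.636, 0.0004] rows>= 8.695321722986495 5.329923622061585
```

Emit:
carry_out:
  series:
    - [[-0.43, 0.103, 0.1, 0, -0.636, 0, -1], [-0.43, 0.103, 0.1, 0, -0.636, 0, -1], [-0.43, 0.103, 0.1, 0, -0.636, 0, -1], [-0.43, 0.103, 0.1, 0, -0.636, 0, -1], [-0.43, 0.103, 0.1, 0, -0.636, 0, -1], [-0.43, 0.103, 0.1, 0, -0.636, 0, -1], [-0.43, 0.103, 0.1, 0, -0.636, 0, -1], [-0.43, 0.103, 0.1, 0, -0.636, 0, -1], [-0.43, 0.103, 0.1, 0, -0.636, 0, -1], [-0.43, 0.103, 0.1, 0, -0.636, 0, -1]]

```text
t: 3.07
ee_pos: [0.544, 0.152, 0.1389]
orientation: [-1.41, 0.818, -0.819]
wrist_force: [-0.4, 0.8, 0.4]
grip_width: 1.0
```

```bash
python3 -c "
from plan import *
plan((.543,.147,.036),29.6)
a=cap('top','top1');b=cap('side','side1')
cv2.imwrite('pics/m1.png',np.hstack([cv2.resize(a['pixels'][220:340,130:260],None,fx=3,fy=3),cv2.resize(b['pixels'][250:370,190:320],None,fx=3,fy=3)])[:,:,::-1])"
```

```text
t 3.07 pos [0.544  0.152  0.1389] yaw 29.79 tilt [0.   0.08] F [-0.4  0.8  0.4] M [ 0.01  0.09 -0.03] w 1.0
row [0.00473, 0.12859, -0.00439] [-0.0013, 0.0032, 0.0] rows>= 2.470000009903905 0.028909582997272792
```

View pics/m1.png

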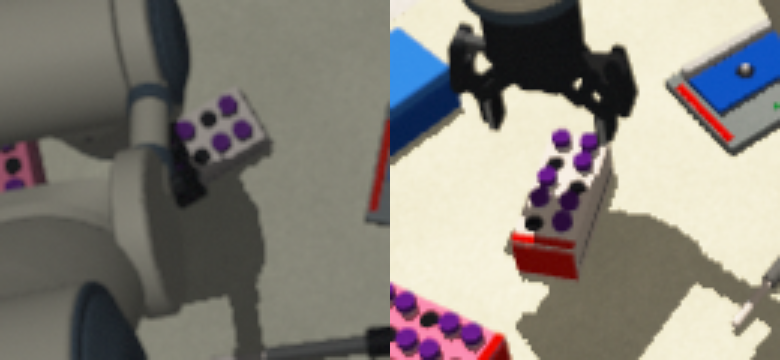

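The gripper is above the white rack, straddling its 54 mm width. In the side picture the rack is at about (247,318), and the pink one is clear to its left.

```bash
python3 -c "
from plan import *
plan((.543,.147,.036),29.6)"
```

```text
t 3.17 pos [0.5426 0.1482 0.1396] yaw 29.72 tilt [ 0.03 -0.01] F [-0.3 -0.2  0.1] M [-0.01  0.04 -0.03] w 0.996
row [0.00153, 0.12954, -0.00024] [0.0002, 0.002, 0.0004] rows>= 2.4853931723447644 0.017564794577790473
```

Emit:
carry_out:
  series:
    - [[0.0015, 0.04, 0, 0, 0.002, 0, -1], [0.0015, 0.08, 0, 0, 0.002, 0, -1], [0.0015, 0.11, 0, 0, 0.002, 0, -1], [0.0015, 0.1295, 0, 0, 0.002, 0, -1], [0.0015, 0.1295, 0, 0, 0.002, 0, -1], [0.0015, 0.1295, 0, 0, 0.002, 0, -1]]

```text
t: 3.67
ee_pos: [0.5428, 0.1461, 0.0362]
orientation: [-1.411, 0.822, -0.821]
wrist_force: [-0.4, -0.0, 1.2]
grip_width: 1.004
```

```bash
python3 -c "
from plan import *
plan((.543,.147,.036),29.6)"
```

```text
t 3.67 pos [0.5428 0.1461 0.0362] yaw 29.54 tilt [ 0.01 -0.08] F [-0.4 -0.   1.2] M [-0.04  0.03  0.04] w 1.004
row [-0.00083, 0.00021, 0.00075] [0.0014, -0.001, 0.0001] rows>= 0.021798692609676065 0.014405814714121112
```

Emit:
carry_out:
  series:
    - [[0, 0, 0, 0, 0, 0, 1], [0, 0, 0, 0, 0, 0, 1], [0, 0, 0, 0, 0, 0, 1], [0, 0, 0, 0, 0, 0, 1], [0, 0, 0, 0, 0, 0, 1], [0, 0, 0, 0, 0, 0, 1], [0, 0, 0, 0, 0, 0, 1], [0, 0, 0, 0, 0, 0, 1]]
  squeeze: 60

```text
t: 4.33
ee_pos: [0.544, 0.1461, 0.0379]
orientation: [-1.41, 0.82, -0.823]
wrist_force: [0.0, -2.5, 14.1]
grip_width: 0.621
```

```bash
python3 -c "
from plan import *
plan((.543,.147,.13),29.6)"
```

```text
t 4.33 pos [0.544  0.1461 0.0379] yaw 29.55 tilt [0.09 0.08] F [ 0.  -2.5 14.1] M [-0.41  0.1   0.11] w 0.621
row [-0.00142, -0.11512, -0.00033] [-0.0014, -0.0008, 0.0014] rows>= 2.208691561238843 0.01778849806582371
```

Emit:
carry_out:
  series:
    - [[0, -0.03, 0, 0, 0, 0, 1], [0, -0.08, 0, 0, 0, 0, 1], [0, -0.115, 0, 0, 0, 0, 1], [0, -0.115, 0, 0, 0, 0, 1], [0, -0.115, 0, 0, 0, 0, 1], [0, -0.115, 0, 0, 0, 0, 1]]

```text
t: 4.83
ee_pos: [0.5434, 0.1461, 0.1297]
orientation: [-1.41, 0.82, -0.823]
wrist_force: [-0.6, 0.8, -3.1]
grip_width: 0.62
```

```bash
python3 - <<'E'
from plan import *
plan((.543,.147,.13),29.6)
a=cap('top','top2');b=cap('side','side2')
cv2.imwrite('pics/m2.png',np.hstack([cv2.resize(a['pixels'][220:340,130:260],None,fx=3,fy=3),cv2.resize(b['pixels'][210:340,190:320],None,fx=3,fy=3)[:360]])[:,:,::-1])
E
```

```text
t 4.83 pos [0.5434 0.1461 0.1297] yaw 29.55 tilt [0.08 0.07] F [-0.6  0.8 -3.1] M [-0.01  0.01  0.04] w 0.62
row [-0.00125, -0.00037, 0.00016] [-0.0012, -0.0008, 0.0014] rows>= 0.025166739224585014 0.0165311290075758
```

View pics/m2.png

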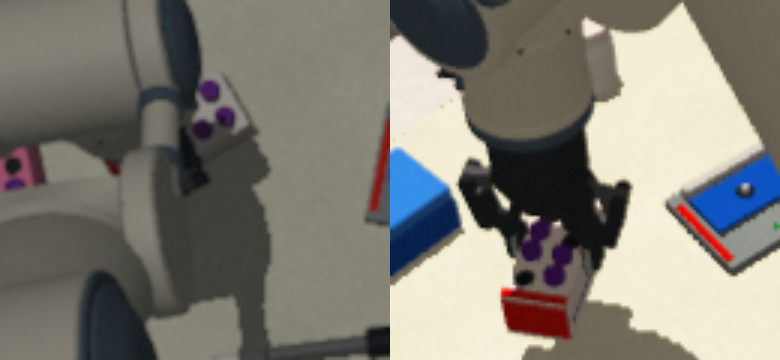

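```bash
python3 - <<'E'
from plan import *
a=pickle.load(open('top2.pkl','rb'));b=pickle.load(open('side2.pkl','rb'))
c=np.hstack([cv2.resize(a['pixels'][235:285,180:220],None,fx=10,fy=10,interpolation=cv2.INTER_CUBIC),cv2.resize(b['pixels'][280:330,222:262],None,fx=10,fy=10,interpolation=cv2.INTER_CUBIC)])
cv2.imwrite('pics/m3.png',c[:,:,::-1])
q=[.5438,.1465,np.radians(29.55),.0917]
print(proj(b,world(q,np.array([[27,60,50],[-27,60,50],[-27,60,0],[27,60,0]])/1e3))*10-[2220,2800]+[400,0])
print(proj(a,world(q,np.array([[27,-60,50],[-27,-60,50]])/1e3))*10-[1800,2350])
E
```

```text
[[434.16906939 279.34666461]
 [651.92945809 313.74784783]
 [673.83887002 437.32075442]
 [462.97718539 403.24566503]]
[[227.81919573  66.25925173]
 [331.27117089 246.82620048]]
```

View pics/m3.png

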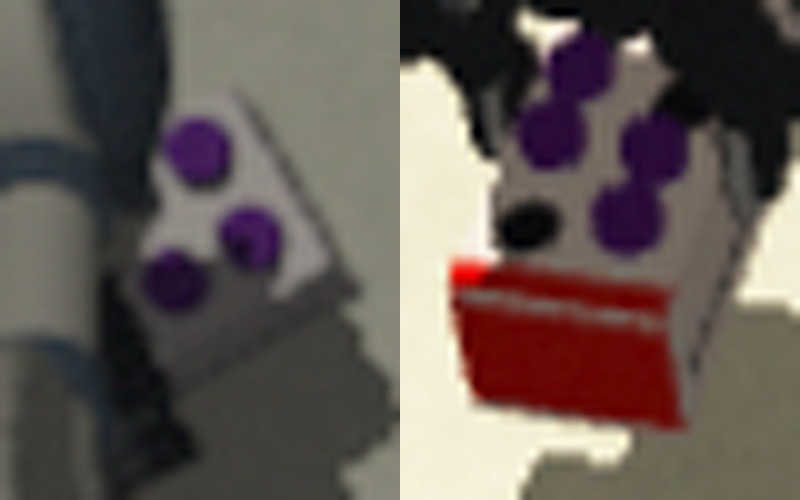

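```bash
python3 - <<'E'
from plan import *
a=pickle.load(open('top2.pkl','rb'));b=pickle.load(open('side2.pkl','rb'))
A=np.array
rs=(b,A([[27,60,50],[-27,60,50],[-27,60,0],[27,60,0]]),unp([[52,288],[268,322],[288,428],[73,403]],10,(222,280)))
rt=(a,A([[27,-60,50],[-27,-60,50]]),unp([[235,90],[335,265]],10,(180,235)))
q0=[.5438,.1465,np.radians(29.55),.0917]
for o in((rs,rt),(rs,)):
    q,r=fit(o,q0);print(q.round(4),np.degrees(q[2]));print(r.round(1))
def rr(v):
    Q=R.from_euler('zxy',v[2:5]); 
    return np.concatenate([(proj(d,Q.apply(P/1e3)+[v[0],v[1],v[5]])-uv).ravel() for d,P,uv in(rs,rt)])
s=least_squares(rr,[q0[0],q0[1],q0[2],0,0,q0[3]]);print(s.x.round(4),np.degrees(s.x[2:5]).round(1),s.fun.round(1))
E
```

```text
[0.5396 0.1458 0.5084 0.0952] 29.130838696097445
[-0.3 -0.6 -0.1 -0.5  0.1  1.3  0.5  0.3 -0.1 -0.4  0.1  0.2]
[0.5612 0.1343 0.5502 0.0652] 31.526847811447414
[-0.  -0.2 -0.3 -0.8 -0.2  0.6  0.6  0.4]
[ 0.5415  0.1439  0.5036 -0.0319 -0.0404  0.0963] [28.9 -1.8 -2.3] [-0.2 -0.5  0.   0.1  0.1  1.   0.5 -0.4 -0.2 -0.6  0.   0.2]
```

```bash
python3 - <<'E'
from plan import *
def unproj(d,uv,z):
    f=240/np.tan(np.radians(d['vertical_fov']/2)); 
    v=np.c_[(uv[:,0]-d['cx'])/f,-(uv[:,1]-d['cy'])/f,-np.ones(len(uv))]@d['pose'][:3,:3].T; o=d['pose'][:3,3]
    return o+v*((z-o[2])/v[:,2])[:,None]
for n,roi in(('top',(240,320,240,350)),('side',(235,305,275,365))):
    d=pickle.load(open(n+'0.pkl','rb')); p=d['pixels'].astype(int)
    y0,y1,x0,x1=roi; c=p[y0:y1,x0:x1].astype(np.uint8)
    c=cv2.resize(c,None,fx=8,fy=8,interpolation=cv2.INTER_LINEAR).astype(int)
    m=((c[...,2]-c[...,0])>.5*np.percentile(c[...,2]-c[...,0],97)).astype(np.uint8)
    ct=max(cv2.findContours(m,cv2.RETR_EXTERNAL,cv2.CHAIN_APPROX_NONE)[0],key=cv2.contourArea)[:,0].astype(float)
    uv=(ct+.5)/8-.5+[x0,y0]; W=unproj(d,uv,.022)[:,:2]
    yaw=np.radians(-11); cen=np.array([.5195,-.121])
    for it in range(3):
        Rm=np.array([[np.cos(yaw),np.sin(yaw)],[-np.sin(yaw),np.cos(yaw)]]); L=(W-cen)@Rm.T*1e3
        e={}
        for k,ax,s,h in(('+x',0,1,25),('-x',0,-1,25),('+y',1,1,95),('-y',1,-1,95)):
            o=1-ax; sel=(abs(L[:,ax]-s*h)<6)&(abs(L[:,o])<(85 if ax==0 else 18)); 
            e[k]=np.polyfit(L[sel,o],L[sel,ax],1)
        a=(e['+x'][0]+e['-x'][0])/2
        print(n,{k:(round(np.degrees(v[0]),2),round(v[1],2)) for k,v in e.items()},'yaw',np.degrees(yaw).round(2))
        yaw-=a; cen=cen+ (Rm.T@np.array([(e['+x'][1]+e['-x'][1])/2,(e['+y'][1]+e['-y'][1])/2]))/1e3
    print(n,cen.round(4),np.degrees(yaw).round(2))
E
```

```text
top {'+x': (np.float64(0.37), np.float64(24.36)), '-x': (np.float64(0.36), np.float64(-25.81)), '+y': (np.float64(-0.47), np.float64(95.06)), '-y': (np.float64(-0.35), np.float64(-94.32))} yaw -11.0
top {'+x': (np.float64(0.01), np.float64(25.08)), '-x': (np.float64(-0.01), np.float64(-25.08)), '+y': (np.float64(-0.11), np.float64(94.69)), '-y': (np.float64(0.03), np.float64(-94.69))} yaw -11.36
top {'+x': (np.float64(0.01), np.float64(25.08)), '-x': (np.float64(-0.01), np.float64(-25.08)), '+y': (np.float64(-0.11), np.float64(94.69)), '-y': (np.float64(0.03), np.float64(-94.69))} yaw -11.36
top [ 0.5189 -0.1205] -11.36
side {'+x': (np.float64(0.28), np.float64(27.43)), '-x': (np.float64(0.35), np.float64(-23.31)), '+y': (np.float64(-0.61), np.float64(95.5)), '-y': (np.float64(-0.87), np.float64(-94.85))} yaw -11.0
side {'+x': (np.float64(-0.03), np.float64(25.37)), '-x': (np.float64(0.03), np.float64(-25.37)), '+y': (np.float64(-0.36), np.float64(95.15)), '-y': (np.float64(-0.47), np.float64(-95.18))} yaw -11.32
side {'+x': (np.float64(-0.03), np.float64(25.37)), '-x': (np.float64(0.03), np.float64(-25.37)), '+y': (np.float64(-0.36), np.float64(95.17)), '-y': (np.float64(-0.47), np.float64(-95.17))} yaw -11.32
side [ 0.5216 -0.1211] -11.32
```

```bash
cat >> plan.py <<'E'
YAW=-11.34
def dock(xr,yr,zunder):  # rack centre in dock frame mm -> TCP
    y=np.radians(YAW); v=np.array([xr,yr-1.4])/1e3
    return (.520+np.cos(y)*v[0]-np.sin(y)*v[1], -.1208+np.sin(y)*v[0]+np.cos(y)*v[1], zunder/1e3+.038)
def where():
    s=robot.get_state(); y=np.radians(YAW); d=s['ee_pos'][:2]-[.520,-.1208]
    c,n=np.cos(y),np.sin(y); F=s['wrist_force']
    print('rack in dock mm',((c*d[0]+n*d[1])*1e3).round(2),((-n*d[0]+c*d[1])*1e3+1.4).round(2),((s['ee_pos'][2]-.038)*1e3).round(2),'F dock',(c*F[0]+n*F[1]).round(1),(-n*F[0]+c*F[1]).round(1),F[2].round(1))
E
python3 -c "
from plan import *
plan(dock(-7,7,60),YAW)"
```

```text
t 4.93 pos [0.543  0.146  0.1288] yaw 29.55 tilt [ 0.05 -0.03] F [-0.5 -0.2 -3.7] M [-0.   -0.01  0.04] w 0.623
row [0.26488, 0.03883, -0.19145] [0.0003, 0.6815, 0.0009] rows>= 6.314171753530035 5.710943871864529
```

Emit:
carry_out:
  series:
    - [[0.04, 0, -0.03, 0, 0.1, 0, 1], [0.09, 0, -0.065, 0, 0.21, 0, 1], [0.13, 0.01, -0.095, 0, 0.32, 0, 1], [0.18, 0.02, -0.13, 0, 0.43, 0, 1], [0.22, 0.03, -0.16, 0, 0.54, 0, 1], [0.25, 0.038, -0.18, 0, 0.64, 0, 1], [0.265, 0.039, -0.191, 0, 0.6815, 0, 1], [0.265, 0.039, -0.191, 0, 0.6815, 0, 1], [0.265, 0.039, -0.191, 0, 0.6815, 0, 1], [0.265, 0.039, -0.191, 0, 0.6815, 0, 1]]
  squeeze: 90

```text
t: 5.77
ee_pos: [0.5142, -0.1133, 0.0972]
orientation: [-1.111, 1.354, -1.353]
wrist_force: [-0.6, 0.2, -2.6]
grip_width: 0.615
```

```bash
python3 - <<'E'
from plan import *
a=cap('top','top4');b=cap('side','side4')
cv2.imwrite('pics/m4.png',np.hstack([cv2.resize(a['pixels'][220:340,230:350],None,fx=3,fy=3),cv2.resize(b['pixels'][210:330,260:380],None,fx=3,fy=3)])[:,:,::-1])
plan(dock(-7,7,34),YAW);where()
E
```

```text
t 5.87 pos [ 0.5145 -0.1128  0.0976] yaw -11.23 tilt [ 0.04 -0.04] F [-0.4  1.1 -3.5] M [0.01 0.01 0.04] w 0.612
row [0.00143, 0.03196, -2e-05] [0.0006, 0.0018, 0.0007] rows>= 0.6138170628694393 0.017137964282591758
rack in dock mm -6.97 8.17 59.57 F dock -0.6 1.0 -3.5
```

View pics/m4.png

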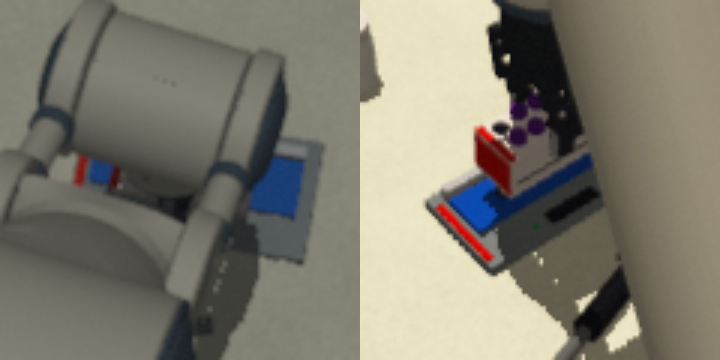

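```bash
python3 - <<'E'
from plan import *
b=pickle.load(open('side4.pkl','rb'))
c=cv2.resize(b['pixels'][235:300,280:345],None,fx=9,fy=9,interpolation=cv2.INTER_CUBIC)
cv2.imwrite('pics/m5.png',c[:,:,::-1])
E
```

```text
(no output)
```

View pics/m5.png

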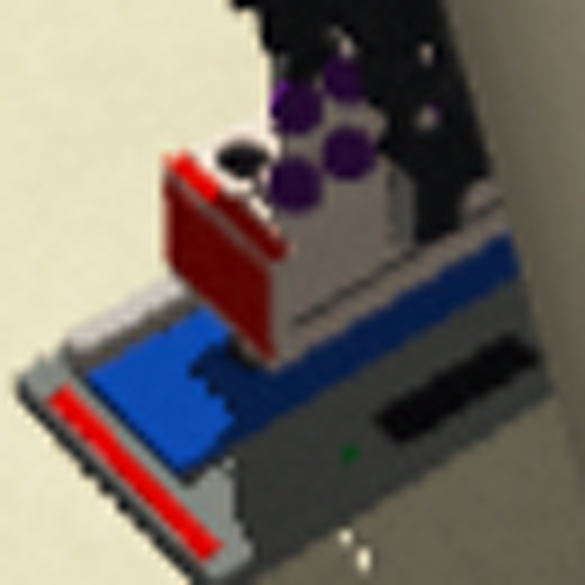

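```bash
python3 - <<'E'
from plan import *
b=pickle.load(open('side4.pkl','rb'))
P=np.array([[27,60,50],[-27,60,50],[-27,60,0],[27,60,0]]);uv=unp([[165,163],[270,268],[272,360],[172,270]],9,(280,235))
y=np.radians(YAW)
for cen in((.5216,-.1211),):
  f=lambda v:(proj(b,world([v[0],v[1],y,.0596],P/1e3))-uv).ravel()
  s=least_squares(f,[.52,-.12]);d=s.x-cen;c,n=np.cos(y),np.sin(y)
  print(s.x,s.fun.round(1),'dock side-cam frame',(c*d[0]+n*d[1])*1e3,(-n*d[0]+c*d[1])*1e3)
E
```

```text
[ 0.51355576 -0.11409058] [ 0.  -0.3  0.2 -0.8  0.1  1.1 -0.3 -0. ] dock side-cam frame -9.265461863251183 5.29083414905828
```

Emit:
carry_out:
  series:
    - [[0.0014, 0.015, 0, 0, 0.002, 0, 1], [0.0014, 0.028, 0, 0, 0.002, 0, 1], [0.0014, 0.032, 0, 0, 0.002, 0, 1], [0.0014, 0.032, 0, 0, 0.002, 0, 1], [0.0014, 0.032, 0, 0, 0.002, 0, 1]]

```text
t: 6.28
ee_pos: [0.5142, -0.1136, 0.0719]
orientation: [-1.111, 1.354, -1.353]
wrist_force: [-0.4, -0.0, -1.6]
grip_width: 0.616
```

```bash
python3 -c "
from plan import *
plan(dock(-7,7,30),YAW);where()"
```

```text
t 6.28 pos [ 0.5142 -0.1136  0.0719] yaw -11.32 tilt [ 0.04 -0.07] F [-0.4 -0.  -1.6] M [-0.04 -0.04 -0.03] w 0.616
row [0.00045, 0.00483, 0.00014] [0.0012, 0.0004, 0.0007] rows>= 0.09305999976819761 0.011650188829947776
rack in dock mm -7.11 7.36 33.86 F dock -0.4 -0.1 -1.6
```

Emit:
carry_out:
  series:
    - [[0, 0.0015, 0, 0, 0, 0, 1], [0, 0.003, 0, 0, 0, 0, 1], [0, 0.003, 0, 0, 0, 0, 1], [0, 0.003, 0, 0, 0, 0, 1]]

```text
t: 6.62
ee_pos: [0.5143, -0.1136, 0.0696]
orientation: [-1.11, 1.354, -1.353]
wrist_force: [0.6, 0.6, -2.7]
grip_width: 0.618
```

```bash
python3 -c "
from plan import *
plan(dock(-7,7,30),YAW);where()"
```

```text
t 6.62 pos [ 0.5143 -0.1136  0.0696] yaw -11.32 tilt [ 0.04 -0.05] F [ 0.6  0.6 -2.7] M [ 0.02  0.03 -0.05] w 0.618
row [0.00043, 0.00205, 3e-05] [0.0009, 0.0004, 0.0007] rows>= 0.040185123708429187 0.009963626108192286
rack in dock mm -7.03 7.35 31.64 F dock 0.5 0.7 -2.7
```

Emit:
carry_out:
  series:
    - [[0, 0.0012, 0, 0, 0, 0, 1], [0, 0.0012, 0, 0, 0, 0, 1], [0, 0.0012, 0, 0, 0, 0, 1]]

```text
t: 6.87
ee_pos: [0.5143, -0.1136, 0.0687]
orientation: [-1.11, 1.354, -1.353]
wrist_force: [0.2, 1.1, -1.5]
grip_width: 0.613
```

```bash
python3 -c "
from plan import *
plan(dock(-7,7,30),YAW);where()"
```

```text
t 6.87 pos [ 0.5143 -0.1136  0.0687] yaw -11.32 tilt [ 0.04 -0.05] F [ 0.2  1.1 -1.5] M [ 0.02  0.02 -0.01] w 0.613
row [0.00041, 0.00086, 4e-05] [0.0009, 0.0004, 0.0007] rows>= 0.018225250201434038 0.010102916724063065
rack in dock mm -7.03 7.33 30.68 F dock -0.0 1.1 -1.5
```

Emit:
carry_out:
  series:
    - [[0, 0.0012, 0, 0, 0, 0, 1], [0, 0.0012, 0, 0, 0, 0, 1], [0, 0.0012, 0, 0, 0, 0, 1]]

```text
t: 7.12
ee_pos: [0.5143, -0.1137, 0.0679]
orientation: [-1.11, 1.354, -1.353]
wrist_force: [-0.5, -1.2, 4.0]
grip_width: 0.616
```

```bash
python3 -c "
from plan import *
plan(dock(-7,7,30),YAW);where()"
```

```text
t 7.12 pos [ 0.5143 -0.1137  0.0679] yaw -11.32 tilt [ 0.05 -0.04] F [-0.5 -1.2  4. ] M [ 0.02  0.06 -0.01] w 0.616
row [0.00029, -0.00016, -6e-05] [0.0007, 0.0003, 0.0008] rows>= 0.00652305895143332 0.008844721823289851
rack in dock mm -6.95 7.23 29.87 F dock -0.3 -1.3 4.0
```

Emit:
carry_out:
  series:
    - [[0, 0.0012, 0, 0, 0, 0, 1], [0, 0.0012, 0, 0, 0, 0, 1], [0, 0.0012, 0, 0, 0, 0, 1]]

```text
t: 7.37
ee_pos: [0.5144, -0.1138, 0.0674]
orientation: [-1.11, 1.353, -1.354]
wrist_force: [-4.3, -0.4, 12.5]
grip_width: 0.615
```

```bash
python3 -c "
from plan import *
plan(dock(-7,7,30),YAW);where()"
```

```text
t 7.37 pos [ 0.5144 -0.1138  0.0674] yaw -11.32 tilt [ 0.06 -0.01] F [-4.3 -0.4 12.5] M [0.23 0.48 0.11] w 0.615
row [0.00015, -0.00071, -0.00017] [0.0002, 0.0004, 0.0009] rows>= 0.01425224415382039 0.008712030546558976
rack in dock mm -6.86 7.12 29.43 F dock -4.1 -1.2 12.5
```

Emit:
carry_out:
  series:
    - [[0, -0.0006, 0, 0, 0, 0, 1], [0, -0.0006, 0.0025, 0, 0, 0, 1], [0, -0.0006, 0.005, 0, 0, 0, 1], [0, -0.0006, 0.005, 0, 0, 0, 1]]

```text
t: 7.7
ee_pos: [0.5184, -0.1146, 0.0678]
orientation: [-1.11, 1.353, -1.353]
wrist_force: [-2.1, 0.0, 3.8]
grip_width: 0.614
```

```bash
python3 -c "
from plan import *
plan(dock(-7,7,30),YAW);where()"
```

```text
t 7.7 pos [ 0.5184 -0.1146  0.0678] yaw -11.31 tilt [ 0.05 -0.03] F [-2.1  0.   3.8] M [0.35 0.35 0.05] w 0.614
row [0.00021, -0.00019, -0.00532] [0.0006, 0.0004, 0.0009] rows>= 0.10218605687500078 0.009529874850724521
rack in dock mm -2.75 7.17 29.85 F dock -2.0 -0.4 3.8
```

Emit:
carry_out:
  series:
    - [[0, 0.0002, 0.0012, 0, 0, 0, 1], [0, 0.0002, 0.0025, 0, 0, 0, 1], [0, 0.0002, 0.0025, 0, 0, 0, 1]]

```text
t: 7.95
ee_pos: [0.5196, -0.1148, 0.0676]
orientation: [-1.112, 1.355, -1.352]
wrist_force: [-6.8, -0.1, 9.1]
grip_width: 0.61
```

```bash
python3 -c "
from plan import *
where()"
```

```text
rack in dock mm -1.55 7.22 29.6 F dock -6.6 -1.4 9.1
```

Emit:
carry_out:
  series:
    - [[0, 0.0002, 0.0012, 0, 0, 0, 1], [0, 0.0002, 0.0012, 0, 0, 0, 1], [0, 0.0002, 0.0012, 0, 0, 0, 1]]

```text
t: 8.2
ee_pos: [0.5197, -0.1148, 0.0675]
orientation: [-1.113, 1.356, -1.351]
wrist_force: [-7.6, 0.3, 10.7]
grip_width: 0.614
```

```bash
python3 -c "
from plan import *
where()"
```

```text
rack in dock mm -1.46 7.21 29.51 F dock -7.5 -1.2 10.7
```

```bash
python3 - <<'E'
from plan import *
plan(dock(-1.5,7.2,30),YAW);where()
b=cap('side','side6');c=cap('top','top6')
cv2.imwrite('pics/m6.png',np.hstack([cv2.resize(b['pixels'][240:300,280:350],None,fx=8,fy=8,interpolation=cv2.INTER_CUBIC)[:480],])[:,:,::-1])
E
```

```text
t 8.2 pos [ 0.5197 -0.1148  0.0675] yaw -11.28 tilt [ 0.05 -0.24] F [-7.6  0.3 10.7] M [0.43 1.37 0.3 ] w 0.614
row [1e-05, -0.00061, -5e-05] [0.004, 0.0009, 0.0008] rows>= 0.01182611864052686 0.035091168922278815
rack in dock mm -1.46 7.21 29.51 F dock -7.5 -1.2 10.7
```

View pics/m6.png

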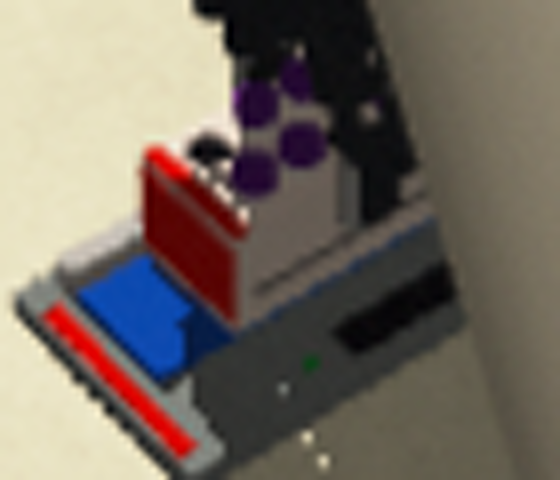

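Emit:
carry_out:
  series:
    - [[0, -0.0001, 0.0009, 0, -0.008, 0, 1], [0, -0.0001, 0.0009, 0, -0.008, 0, 1], [0, -0.0001, 0.0009, 0, -0.008, 0, 1]]

```text
t: 8.55
ee_pos: [0.52, -0.1149, 0.0676]
orientation: [-1.118, 1.35, -1.344]
wrist_force: [-6.0, 0.2, 8.3]
grip_width: 0.614
```

```bash
python3 -c "
from plan import *
plan(dock(-1.5,7.2,30),YAW);where()"
```

```text
t 8.55 pos [ 0.52   -0.1149  0.0676] yaw -10.79 tilt [ 0.05 -0.29] F [-6.   0.2  8.3] M [0.38 0.93 0.16] w 0.614
row [-1e-05, -0.00045, -0.00045] [0.0048, 0.0091, 0.0008] rows>= 0.012107984939469988 0.08676046477564563
rack in dock mm -1.15 7.2 29.64 F dock -5.9 -1.0 8.3
```

Emit:
carry_out:
  series:
    - [[0, 0, 0.0009, 0, -0.007, 0, 1], [0, 0, 0.0009, 0, -0.007, 0, 1], [0, 0, 0.0009, 0, -0.007, 0, 1]]

```text
t: 8.8
ee_pos: [0.5203, -0.1149, 0.0677]
orientation: [-1.123, 1.346, -1.338]
wrist_force: [-5.8, 0.3, 8.9]
grip_width: 0.613
```

```bash
python3 -c "
from plan import *
plan(dock(-1.5,7.2,30),YAW);where()"
```

```text
t 8.8 pos [ 0.5203 -0.1149  0.0677] yaw -10.35 tilt [ 0.05 -0.34] F [-5.8  0.3  8.9] M [0.31 0.9  0.16] w 0.613
row [1e-05, -0.00041, -0.0008] [0.0057, 0.0164, 0.0008] rows>= 0.017154921564839193 0.1459352810460497
rack in dock mm -0.87 7.22 29.67 F dock -5.8 -0.9 8.9
```

Emit:
carry_out:
  series:
    - [[0, -0.0001, 0.0007, 0.006, 0.003, 0, 1], [0, -0.0001, 0.0007, 0.006, 0.003, 0, 1], [0, -0.0001, 0.0007, 0.006, 0.003, 0, 1]]

```text
t: 9.05
ee_pos: [0.5204, -0.1149, 0.0677]
orientation: [-1.118, 1.344, -1.344]
wrist_force: [-5.2, 1.2, 6.2]
grip_width: 0.618
```

```bash
python3 -c "
from plan import *
plan(dock(-1.5,7.2,30),YAW);where()"
```

```text
t 9.05 pos [ 0.5204 -0.1149  0.0677] yaw -10.53 tilt [ 0.04 -0.04] F [-5.2  1.2  6.2] M [0.38 0.79 0.18] w 0.618
row [2e-05, -0.00036, -0.00091] [0.0006, 0.0134, 0.0007] rows>= 0.01880508980049302 0.11292329647169703
rack in dock mm -0.77 7.23 29.71 F dock -5.3 0.1 6.2
```

```bash
python3 - <<'E'
from plan import *
b=cap('side','side7')
cv2.imwrite('pics/m7.png',cv2.resize(b['pixels'][245:295,285:335],None,fx=12,fy=12,interpolation=cv2.INTER_CUBIC)[:,:,::-1])
print(tip_of('side','fence'),look_for('side','rack'))
E
```

```text
[{'uv': [446.3, 193.2], 'confidence': 0.84}, {'uv': [319.3, 265.7], 'confidence': 0.66}] [{'uv': [312.4, 264.1], 'confidence': 0.75}, {'uv': [202.9, 363.4], 'confidence': 0.68}]
```

View pics/m7.png

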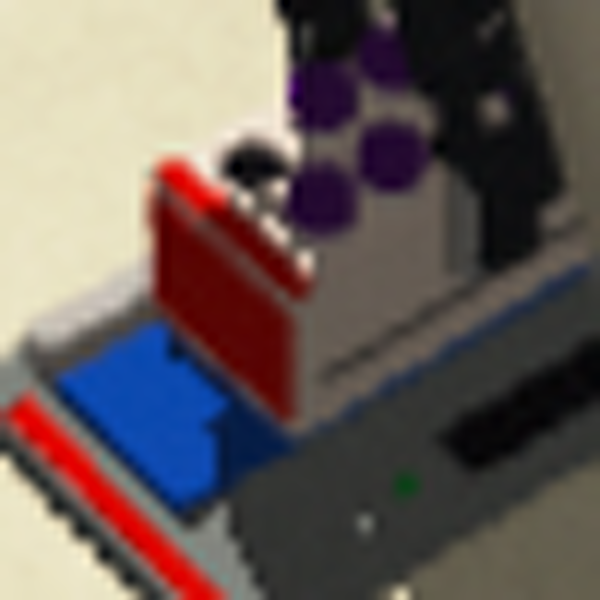

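```bash
python3 - <<'E'
from plan import *
b=pickle.load(open('side7.pkl','rb'))
P=np.array([[27,60,50],[-27,60,50],[-27,60,0],[27,60,0]]);uv=unp([[155,180],[297,310],[297,425],[160,303]],12,(285,245))
cen=(.5216,-.1211)
y=np.radians(YAW);c,n=np.cos(y),np.sin(y)
for yr in(y,y+.014):
  f=lambda v:(proj(b,world([v[0],v[1],yr,.030],P/1e3))-uv).ravel()
  s=least_squares(f,[.52,-.12]);d=s.x-cen
  print(s.fun.round(1),'dock side-cam frame',(c*d[0]+n*d[1])*1e3,(-n*d[0]+c*d[1])*1e3)
E
```

```text
[ 0.1 -1.  -0.2 -0.8 -0.   1.3  0.1  0.5] dock side-cam frame -4.506165482060107 4.053348035408728
[-0.  -1.  -0.1 -0.9  0.1  1.3  0.   0.5] dock side-cam frame -3.668442105121566 4.067187373461316
```

```bash
python3 - <<'E'
from plan import *
b=pickle.load(open('side7.pkl','rb'))
k,o=14,(285,245)
im=cv2.resize(b['pixels'][245:287,285:335],None,fx=k,fy=k,interpolation=cv2.INTER_CUBIC)[:,:,::-1].copy()
y=np.radians(YAW);q=[.5216,-.1211,y,0]
def L(P,col,q=q):
    p=(proj(b,world(q,np.array(P,float)/1e3))-o+.5)*k-.5
    cv2.polylines(im,[p.round().astype(int)],False,col,1)
L([[27.5,95,31],[27.5,-95,31]],(0,255,0));L([[27.5,95,22],[27.5,-95,22]],(0,255,0));L([[37.5,95,31],[37.5,-95,31]],(0,255,0))
L([[-25,95,22],[-25,-95,22],[25,-95,22],[25,95,22],[-25,95,22]],(255,255,0))
for x,yy,col in((0.2,5,(0,0,0)),):
    L([[x+27,yy+60,80],[x-27,yy+60,80],[x-27,yy+60,30],[x+27,yy+60,30],[x+27,yy+60,80]],(255,255,255))
    L([[x-27,yy+60,30],[x-27,yy-60,30]],(255,255,255))
cv2.imwrite('pics/m8.png',im)
E
```

```text
(no output)
```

View pics/m8.png

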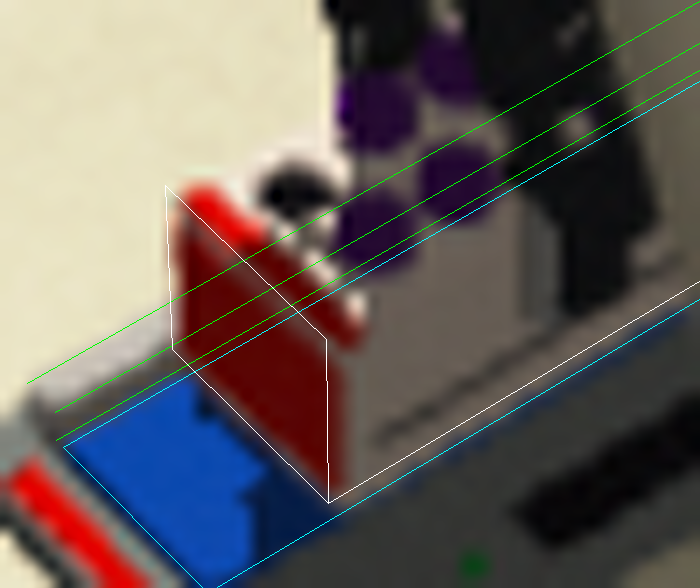

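Emit:
carry_out:
  series:
    - [[-0.003, 0, 0.0007, 0, 0, 0, 1], [-0.006, 0, 0.0007, 0, 0, 0, 1], [-0.01, 0, 0.0007, 0, 0, 0, 1], [-0.01, 0, 0.0007, 0, 0, 0, 1]]

```text
t: 9.53
ee_pos: [0.5231, -0.1071, 0.0679]
orientation: [-1.117, 1.342, -1.344]
wrist_force: [1.4, 0.5, 3.2]
grip_width: 0.615
```

```bash
python3 -c "
from plan import *
plan(dock(-1.5,7.2,30),YAW);where()"
```

```text
t 9.53 pos [ 0.5231 -0.1071  0.0679] yaw -10.53 tilt [0.05 0.04] F [1.4 0.5 3.2] M [ 0.1  -0.32  0.  ] w 0.615
row [0.01023, -0.00015, -0.00248] [-0.0006, 0.0136, 0.0008] rows>= 0.20192475579292807 0.11391019556098597
rack in dock mm 0.37 15.41 29.87 F dock 1.3 0.7 3.2
```

Emit:
carry_out:
  series:
    - [[0, -0.001, 0, 0, 0, 0, 1], [0.005, -0.001, -0.001, 0, 0.005, 0, 1], [0.01, -0.001, -0.001, 0, 0.007, 0, 1], [0.01, -0.0005, -0.001, 0, 0.007, 0, 1], [0.01, -0.0003, -0.001, 0, 0.007, 0, 1], [0.01, -0.0003, -0.001, 0, 0.007, 0, 1]]

```text
t: 10.03
ee_pos: [0.5208, -0.1151, 0.0681]
orientation: [-1.113, 1.348, -1.35]
wrist_force: [0.2, -1.6, -1.9]
grip_width: 0.613
```

```bash
python3 -c "
from plan import *
plan(dock(-1.5,7.2,30),YAW);where()
cap('side','side8')"
```

```text
t 10.03 pos [ 0.5208 -0.1151  0.0681] yaw -10.97 tilt [0.05 0.04] F [ 0.2 -1.6 -1.9] M [-0.1   0.03 -0.  ] w 0.613
row [-7e-05, 8e-05, -0.00148] [-0.0006, 0.0062, 0.0009] rows>= 0.02841417263550002 0.05268835335076426
rack in dock mm -0.32 7.15 30.07 F dock 0.5 -1.5 -1.9
```

Emit:
carry_out:
  series:
    - [[0, 0.0002, 0.001, 0, 0, 0, 1], [0, 0.0002, 0.0015, 0, 0, 0, 1], [0, 0.0002, 0.0015, 0, 0, 0, 1]]

```text
t: 10.33
ee_pos: [0.5218, -0.115, 0.0679]
orientation: [-1.113, 1.348, -1.349]
wrist_force: [-2.7, 0.5, 1.7]
grip_width: 0.617
```

```bash
python3 -c "
from plan import *
plan(dock(-1.5,7.2,30),YAW);where()"
```

```text
t 10.33 pos [ 0.5218 -0.115   0.0679] yaw -10.95 tilt [ 0.05 -0.  ] F [-2.7  0.5  1.7] M [0.15 0.61 0.14] w 0.617
row [0.00027, -0.00011, -0.00261] [0.0, 0.0065, 0.0008] rows>= 0.050453630727768636 0.054761613747816226
rack in dock mm 0.59 7.43 29.91 F dock -2.7 0.0 1.7
```

Emit:
carry_out:
  series:
    - [[0, 0, 0.001, 0, 0, 0, 1], [0, 0, 0.0015, 0, 0, 0, 1], [0, 0, 0.0015, 0, 0, 0, 1]]

```text
t: 10.58
ee_pos: [0.523, -0.1152, 0.0679]
orientation: [-1.113, 1.348, -1.349]
wrist_force: [-2.4, 1.1, 2.4]
grip_width: 0.617
```

```bash
python3 -c "
from plan import *
plan(dock(-1.5,7.2,30),YAW);where()"
```

```text
t 10.58 pos [ 0.523  -0.1152  0.0679] yaw -10.95 tilt [ 0.04 -0.  ] F [-2.4  1.1  2.4] M [0.23 0.41 0.14] w 0.617
row [0.00036, -0.00011, -0.00419] [0.0, 0.0065, 0.0007] rows>= 0.08067367173380637 0.055136057579907166
rack in dock mm 1.85 7.51 29.91 F dock -2.5 0.6 2.4
```

Emit:
carry_out:
  series:
    - [[0, 0, 0.0008, 0, 0, 0, 1], [0, 0, 0.0013, 0, 0, 0, 1], [0, 0, 0.0013, 0, 0, 0, 1]]

```text
t: 10.83
ee_pos: [0.524, -0.1153, 0.0679]
orientation: [-1.113, 1.349, -1.349]
wrist_force: [-4.2, 1.1, 2.5]
grip_width: 0.612
```

```bash
python3 -c "
from plan import *
plan(dock(-1.5,7.2,30),YAW);where()"
```

```text
t 10.83 pos [ 0.524  -0.1153  0.0679] yaw -10.95 tilt [ 0.03 -0.02] F [-4.2  1.1  2.5] M [0.32 0.6  0.  ] w 0.612
row [0.00044, -0.00013, -0.00541] [0.0003, 0.0065, 0.0006] rows>= 0.10412771028179499 0.054595561937776024
rack in dock mm 2.82 7.58 29.89 F dock -4.4 0.2 2.5
```

Emit:
carry_out:
  series:
    - [[0, 0, 0.0008, 0, 0, 0, 1], [0, 0, 0.0013, 0, 0, 0, 1], [0, 0, 0.0013, 0, 0, 0, 1]]

```text
t: 11.08
ee_pos: [0.5242, -0.1153, 0.0678]
orientation: [-1.114, 1.35, -1.348]
wrist_force: [-7.8, 1.3, 6.1]
grip_width: 0.614
```

```bash
python3 -c "
from plan import *
plan(dock(-1.5,7.2,30),YAW);where()
b=cap('side','side9')"
```

```text
t 11.08 pos [ 0.5242 -0.1153  0.0678] yaw -10.95 tilt [ 0.03 -0.12] F [-7.8  1.3  6.1] M [ 0.27  1.43 -0.03] w 0.614
row [0.00049, -0.00022, -0.00562] [0.002, 0.0065, 0.0005] rows>= 0.10831655763696257 0.057151524759247084
rack in dock mm 2.99 7.62 29.81 F dock -7.9 -0.3 6.1
```

The first +x "contact", at an estimated x of about -1, was only friction at the pin, because its moment arm matched the pin. I backed off and pushed on lightly. At an estimated x of 3.0 it now stops hard with the moment centred, which is the fence, and the camera bias agrees. The rack is level to 0.1° and about 18–20 mm short, so I'll slide now.

Emit:
carry_out:
  series:
    - [[-0.002, -0.0001, 0.0006, 0.002, 0, 0, 1], [-0.005, -0.0001, 0.0006, 0.002, 0, 0, 1], [-0.008, -0.0001, 0.0006, 0.002, 0, 0, 1], [-0.01, -0.0001, 0.0006, 0.002, 0, 0, 1], [-0.01, -0.0001, 0.0006, 0.002, 0, 0, 1]]

```text
t: 11.55
ee_pos: [0.5258, -0.1078, 0.068]
orientation: [-1.114, 1.349, -1.349]
wrist_force: [-7.0, -4.5, 5.7]
grip_width: 0.615
```

```bash
python3 -c "
from plan import *
plan(dock(-1.5,7.2,30),YAW);where()"
```

```text
t 11.55 pos [ 0.5258 -0.1078  0.068 ] yaw -10.96 tilt [ 0.06 -0.03] F [-7.  -4.5  5.7] M [-0.64  1.26 -0.43] w 0.615
row [0.01008, -1e-05, -0.00584] [0.0005, 0.0063, 0.001] rows>= 0.22352794696534095 0.053495616117932084
rack in dock mm 3.12 15.3 29.98 F dock -6.0 -5.8 5.7
```

Emit:
carry_out:
  series:
    - [[-0.003, 0, 0.0005, 0, 0, 0, 1], [-0.006, 0, 0.0005, 0, 0, 0, 1], [-0.008, 0, 0.0005, 0, 0, 0, 1], [-0.008, 0, 0.0005, 0, 0, 0, 1]]

```text
t: 11.88
ee_pos: [0.527, -0.1016, 0.0678]
orientation: [-1.114, 1.349, -1.349]
wrist_force: [-5.3, -1.1, 0.7]
grip_width: 0.616
```

```bash
python3 -c "
from plan import *
plan(dock(-1.5,7.2,30),YAW);where()"
```

```text
t 11.88 pos [ 0.527  -0.1016  0.0678] yaw -10.98 tilt [ 0.07 -0.07] F [-5.3 -1.1  0.7] M [-0.3   0.92 -0.29] w 0.616
row [0.01796, -0.00017, -0.00585] [0.0012, 0.006, 0.0012] rows>= 0.36241369415636215 0.0525805962329441
rack in dock mm 3.09 21.6 29.84 F dock -5.0 -2.1 0.7
```

Emit:
carry_out:
  series:
    - [[-0.0015, 0.0004, 0.0005, 0, 0, 0, 1], [-0.003, 0.0004, 0.0005, 0, 0, 0, 1], [-0.003, 0.0004, 0.0005, 0, 0, 0, 1]]

```text
t: 12.13
ee_pos: [0.5274, -0.0993, 0.0673]
orientation: [-1.115, 1.35, -1.349]
wrist_force: [-4.4, -1.2, -1.6]
grip_width: 0.62
```

```bash
python3 -c "
from plan import *
plan(dock(-1.5,7.2,30),YAW);where()"
```

```text
t 12.13 pos [ 0.5274 -0.0993  0.0673] yaw -10.99 tilt [ 0.08 -0.13] F [-4.4 -1.2 -1.6] M [-0.18  0.86 -0.26] w 0.62
row [0.02092, -0.0009, -0.00583] [0.0021, 0.0058, 0.0013] rows>= 0.41700545717328535 0.053060994922289065
rack in dock mm 3.06 23.96 29.25 F dock -4.1 -2.0 -1.6
```

Emit:
carry_out:
  series:
    - [[-0.001, 0.0005, 0.0004, 0.002, 0, 0, 1], [-0.002, 0.0012, 0.0004, 0.002, 0, 0, 1], [-0.002, 0.0012, 0.0004, 0.002, 0, 0, 1]]

```text
t: 12.38
ee_pos: [0.5277, -0.0977, 0.066]
orientation: [-1.114, 1.349, -1.35]
wrist_force: [-5.2, -1.6, -1.6]
grip_width: 0.617
```

```bash
python3 -c "
from plan import *
plan(dock(-1.5,7.2,30),YAW);where()"
```

```text
t 12.38 pos [ 0.5277 -0.0977  0.066 ] yaw -10.99 tilt [ 0.08 -0.05] F [-5.2 -1.6 -1.6] M [-0.26  0.95 -0.29] w 0.617
row [0.0229, -0.00241, -0.00577] [0.0009, 0.0058, 0.0013] rows>= 0.455338135999542 0.05013584120876434
rack in dock mm 3.0 25.54 28.04 F dock -4.8 -2.6 -1.6
```

Emit:
carry_out:
  series:
    - [[0, 0.001, 0.0003, 0.001, 0, 0, 1], [0, 0.0025, 0.0003, 0.001, 0, 0, 1], [0, 0.0035, 0.0003, 0.001, 0, 0, 1], [0, 0.0035, 0.0003, 0.001, 0, 0, 1]]

```text
t: 12.72
ee_pos: [0.5276, -0.0977, 0.063]
orientation: [-1.113, 1.349, -1.35]
wrist_force: [-4.7, -0.1, -0.3]
grip_width: 0.612
```

```bash
python3 -c "
from plan import *
plan(dock(-1.5,7.2,30),YAW);where()"
```

```text
t 12.72 pos [ 0.5276 -0.0977  0.063 ] yaw -11.01 tilt [ 0.07 -0.03] F [-4.7 -0.1 -0.3] M [ 0.06  0.9  -0.24] w 0.612
row [0.02295, -0.00621, -0.0057] [0.0005, 0.0055, 0.0012] rows>= 0.46899927100803 0.04764366282631809
rack in dock mm 2.95 25.58 25.01 F dock -4.6 -1.0 -0.3
```

Emit:
carry_out:
  series:
    - [[0, 0.001, 0.0002, 0.0005, 0, 0, 1], [0, 0.0025, 0.0002, 0.0005, 0, 0, 1], [0, 0.004, 0.0002, 0.0005, 0, 0, 1], [0, 0.004, 0.0002, 0.0005, 0, 0, 1]]

```text
t: 13.05
ee_pos: [0.5276, -0.0977, 0.0598]
orientation: [-1.113, 1.349, -1.35]
wrist_force: [-4.5, -0.4, 2.2]
grip_width: 0.614
```

```bash
python3 -c "
from plan import *
plan(dock(-1.5,7.2,30),YAW);where()"
```

```text
t 13.05 pos [ 0.5276 -0.0977  0.0598] yaw -11.01 tilt [ 0.07 -0.02] F [-4.5 -0.4  2.2] M [ 0.05  1.05 -0.31] w 0.614
row [0.02292, -0.01019, -0.0057] [0.0003, 0.0055, 0.0011] rows>= 0.4935220808352014 0.04671141589788236
rack in dock mm 2.95 25.55 21.82 F dock -4.3 -1.3 2.2
```

Emit:
carry_out:
  series:
    - [[0, 0.001, 0.0002, 0, 0, 0, 1], [0, 0.002, 0.0002, 0, 0, 0, 1], [0, 0.003, 0.0002, 0, 0, 0, 1], [0, 0.003, 0.0002, 0, 0, 0, 1]]

```text
t: 13.38
ee_pos: [0.5277, -0.0977, 0.0578]
orientation: [-1.113, 1.349, -1.35]
wrist_force: [-7.3, 1.4, 10.6]
grip_width: 0.615
```

```bash
python3 -c "
from plan import *
plan(dock(-1.5,7.2,30),YAW);where()"
```

```text
t 13.38 pos [ 0.5277 -0.0977  0.0578] yaw -11.02 tilt [ 0.06 -0.02] F [-7.3  1.4 10.6] M [ 0.18  1.13 -0.31] w 0.615
row [0.02295, -0.01275, -0.00571] [0.0003, 0.0053, 0.001] rows>= 0.5155181031820497 0.04544109083234603
rack in dock mm 2.97 25.58 19.78 F dock -7.5 -0.1 10.6
```

Emit:
carry_out:
  series:
    - [[0, 0.0015, 0, 0, 0, 0, 1], [0, 0.003, 0, 0, 0, 0, 1], [0, 0.004, 0, 0, 0, 0, 1], [0, 0.004, 0, 0, 0, 0, 1]]

```text
t: 13.72
ee_pos: [0.5276, -0.0977, 0.0551]
orientation: [-1.113, 1.349, -1.35]
wrist_force: [-7.5, 1.8, 12.1]
grip_width: 0.618
```

```bash
python3 -c "
from plan import *
plan(dock(-1.5,7.2,30),YAW);where()"
```

```text
t 13.72 pos [ 0.5276 -0.0977  0.0551] yaw -11.03 tilt [0.06 0.  ] F [-7.5  1.8 12.1] M [ 0.17  1.14 -0.33] w 0.618
row [0.02294, -0.01608, -0.00569] [-0.0, 0.0052, 0.001] rows>= 0.5484432632478744 0.044035625909465824
rack in dock mm 2.95 25.56 17.12 F dock -7.7 0.3 12.1
```

Emit:
carry_out:
  series:
    - [[0, 0.001, 0, 0, 0, 0, 1], [0, 0.0015, 0, 0, 0, 0, 1], [0, 0.0015, 0, 0, 0, 0, 1]]

```text
t: 13.97
ee_pos: [0.5276, -0.0977, 0.0546]
orientation: [-1.112, 1.349, -1.351]
wrist_force: [-8.8, 1.4, 15.9]
grip_width: 0.612
```

```bash
python3 -c "
from plan import *
plan(dock(-1.5,7.2,30),YAW);where()"
```

```text
t 13.97 pos [ 0.5276 -0.0977  0.0546] yaw -11.03 tilt [0.06 0.03] F [-8.8  1.4 15.9] M [ 0.16  1.31 -0.3 ] w 0.612
row [0.02295, -0.01674, -0.00563] [-0.0004, 0.0051, 0.001] rows>= 0.5556079265807505 0.04402939028394504
rack in dock mm 2.91 25.57 16.59 F dock -8.9 -0.4 15.9
```

Emit:
carry_out:
  series:
    - [[0, 0.001, -0.0003, 0, 0, 0, 1], [0, 0.0015, -0.0003, 0, 0, 0, 1], [0, 0.0015, -0.0003, 0, 0, 0, 1]]

```text
t: 14.22
ee_pos: [0.5276, -0.0977, 0.0541]
orientation: [-1.112, 1.348, -1.351]
wrist_force: [-8.6, 2.2, 16.8]
grip_width: 0.611
```

```bash
python3 -c "
from plan import *
plan(dock(-1.5,7.2,30),YAW);where()"
```

```text
t 14.22 pos [ 0.5276 -0.0977  0.0541] yaw -11.04 tilt [0.06 0.07] F [-8.6  2.2 16.8] M [ 0.2   1.29 -0.27] w 0.611
row [0.02296, -0.01734, -0.00557] [-0.0012, 0.0051, 0.001] rows>= 0.5623203122550072 0.04453369677773066
rack in dock mm 2.88 25.58 16.11 F dock -8.8 0.5 16.8
```

Emit:
carry_out:
  series:
    - [[0, 0.001, -0.0003, 0, 0, 0, 1], [0, 0.0015, -0.0003, 0, 0, 0, 1], [0, 0.0015, -0.0003, 0, 0, 0, 1]]

```text
t: 14.47
ee_pos: [0.5276, -0.0976, 0.054]
orientation: [-1.111, 1.347, -1.352]
wrist_force: [-8.4, 2.0, 24.2]
grip_width: 0.616
```

```bash
python3 -c "
from plan import *
plan(dock(-1.5,7.2,30),YAW);where()"
```

```text
t 14.47 pos [ 0.5276 -0.0976  0.054 ] yaw -11.03 tilt [0.07 0.14] F [-8.4  2.  24.2] M [ 0.34  1.82 -0.26] w 0.616
row [0.02299, -0.01747, -0.00557] [-0.0023, 0.0051, 0.0011] rows>= 0.5641254936593687 0.0475173597236419
rack in dock mm 2.89 25.6 16.02 F dock -8.6 0.3 24.2
```

```bash
python3 - <<'E'
from plan import *
b=cap('side','side10');a=cap('top','top10')
cv2.imwrite('pics/m10.png',np.hstack([cv2.resize(a['pixels'][160:350,100:350],None,fx=1.6,fy=1.6),cv2.resize(b['pixels'][240:300,280:355],None,fx=5,fy=5,interpolation=cv2.INTER_CUBIC)[:304]])[:,:,::-1])
where()
E
```

```text
Traceback (most recent call last):
ValueError: all the input array dimensions except for the concatenation axis must match exactly, but along dimension 0, the array at index 0 has size 304 and the array at index 1 has size 300
```

```bash
python3 - <<'E'
from plan import *
b=pickle.load(open('side10.pkl','rb'));a=pickle.load(open('top10.pkl','rb'))
cv2.imwrite('pics/m10.png',np.hstack([cv2.resize(a['pixels'][160:350,100:350],(400,300)),cv2.resize(b['pixels'][240:300,280:355],None,fx=5,fy=5,interpolation=cv2.INTER_CUBIC)])[:,:,::-1])
where()
E
```

```text
rack in dock mm 2.88 25.59 16.03 F dock -9.4 0.2 25.3
```

View pics/m10.png

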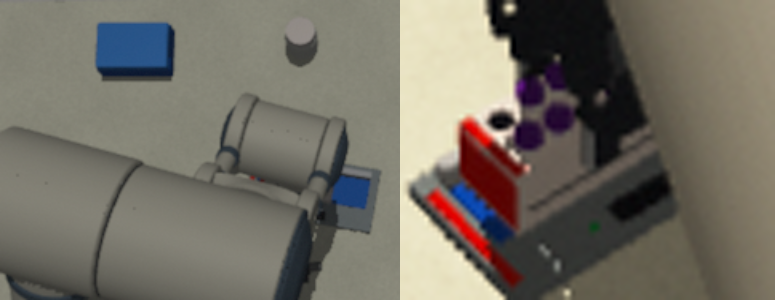

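The rack sits low on the bed with its red end by the red strip (side picture, about (375,275)). The tip box and jar are where they were. Force is steady at 25 N with the underside at 16.0 mm, so I'm handing in.

```bash
python3 -c "
from rig import robot
print(robot.sign_off())"
```

```text
the job is handed in; nothing more can be done
None
```

I docked the white rack on the smaller reader and handed the job in at about 14.6 s, with the gripper still holding it pressed down. I brought the rack down level onto the pin tip about 18–20 mm short. I then set it flush against the fence and slid it along the fence until the socket dropped over the pin. Last, I pressed it to the bed's hard stop.

**Last checks:**
- **Height:** the underside is at 16.0 mm, which is full bed travel.
- **Push:** about 25 N down, steady, and about 9 N against the fence.
- **Level:** tilt is within about 0.15°.
- **Bystanders:** the tip box and jar had not moved. The arm hid the pipette in the last top view, so I could not check it, but no move went near it.

**What disagreed:**
- **False fence contact:** the first contact I took for the fence was only friction at the pin. I had already slid about 8 mm towards the mark before noticing. The socket may then have been as little as about 10 mm short of the pin. I lifted slightly, went back and set the rack properly against the fence before the real slide.
- **Camera bias:** the camera estimate across the fence was about 2.7 mm off the contact position. Along the fence, the side camera and the arm disagreed by about 3 mm.

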